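Lock the blue relay into the test cradle

TASK

Put the relay with the blue top fully down into the aluminium nest of the blue test cradle and let go of it. Then press the red locking lever beside the nest all the way down until its catch holds it there by itself, leaving the relay seated.

Things in the scene. Friction and masses are not known exactly. Their poses are not given: they have to be found in the camera images.
- relay_blue: The relay to test: an upright dark grey block with a bright blue top, 45 mm (its x) by 70 mm (its y) by 70 mm tall, about 0.25 kg, loose on the bench. Origin: centre of its underside, z up. Grip it from above across the 45 mm (along its x), on the upper 35 mm. Two relays alike but with an orange and a green top stand 110 mm or more away, centre to centre; the three swap places.
- nest (a point): Centre of the nest's floor in the cradle fixed to the bench, 12 mm above the bench; the relay's underside belongs here, its y along the nest's y, either way round. z up. Floor 53 (x) by 78 mm (y); four walls flare out 25 degrees, tops 22 mm above the floor, mouth 73 by 98 mm, so a relay a little off centre slides in. The lever runs along x, 110 mm off on the -y side.
- paddle (a point): Centre of the top of the lever's red grip (65 mm along the lever, 30 wide, 14 thick). Hinge: 120 mm from here along the lever, at nest x +70, y -110 mm, 34 mm above the bench. Raised, this point is 98 mm above the bench; fully down 41 mm, and 18 mm further along the nest's -x. Push straight down with closed fingers; they slide a little along the grip.
- lever (a joint): Angle of the locking lever, rad: 0 raised by its spring (29 degrees above level), growing as it is pressed, 0.50 fully down, level, on a stop. Pushing the grip takes 1 to 3 N down to 0.25, then about 8 N from 0.3 to 0.35; past 0.46 a spring catch pulls it to the stop and it stays down by itself. Let go before 0.4, it springs back. On the stop the force rises steeply; 18 N is more than enough.
Not all that is in view belongs to the job. What is shaped like the relay_blue but pink is not meant.

How it is judged:
By the outcome, as a careful person would: the job done as asked, in the order asked, and still so for the second after the job is handed in, with the robot touching nothing.
It also fails if it takes over 43 s, if anything falls off the work surface, if the arm or the gripper's body presses on something with over 40 N, if the wrist force passes 120 N, or if a joint passes its speed limit or range.

ROBOT

A 6-joint arm with a two-finger parallel gripper is mounted at the origin on the work surface. World frame = base frame: x ahead of the robot, y to its left, z up, the work surface at z = 0. Lengths are in m, angles in rad, forces in N, time in s.
With the tool pointing down it reaches from about 0.35 to 0.775 m from the base axis. Payload 5.5 kg.
Tool frame: the origin (TCP) lies at the very end of the fingers, on their centre line; the grasp point (between the pads) lies 19 mm behind it; x points along the fingers, y is the direction in which the jaws open and shut, and the axes are right-handed (so a half turn about x gives the same grasp; the last joint's range is limited). The gripper opens to 85 mm and grips with 20 to 120 N. Pads are 22 mm wide; open, the fingers measure 114 mm over their backs; the gripper's body (76 mm by 85 mm) begins 54 mm behind the grasp point. The pads swing forward as they close: fully open they stand 13 mm farther back than shut.
Start: joints at [1.009, 0.313, 0.046, 1.304, 0, 1.431], TCP at [0.235, 0.525, 0.231] pointing down, gripper open.
Joint ranges: [-2.76, 2.76], [-0.86, 1.69], [-1.03, 1.26], [-2.2, 2.34], [-1.47, 1.5], [-3.14, 3.14]. Speed limits (rad/s): [2.57, 2.57, 3.14, 3.14, 3.14, 3.14].

INTERFACE

Orientations are given as a unit quaternion [w, x, y, z].
In Python, from workcell import env gives the robot as it stands.
- The arm moves only by the tool drive_tool, never from a script. Its argument "plan" is a list that holds one entry, the list of rows, each a list of 7 numbers: the shift along the tool's x, y, z in cm, then the turn, a rotation vector about the tool's x, y, z in degrees, then the opening, from 0 (shut) to 1 (fully open). In form: [[[tx, ty, tz, wx, wy, wz, fingers], ...]]. A call has exactly 5 rows; each row shifts and turns the commanded pose from where the row before left it, along the tool's axes as they then stand; what a row does not reach is not made up. A row lasts 1/12 s, in which the tool goes at most 41.7 mm and 7.16 degrees, less where a joint would pass 70% of its speed; a pose out of reach is approached as far as the arm can. A call with a gripper value outside its range is refused whole. The fingers move at their own pace and stop on an object; "squeeze" is the grip in N (left out, the last holds). Time passes only in rows, so rows that do not move let the fingers close, or fill a call up. It gives the time, the measured TCP pose, the force and the opening at its end, in the units of the state.
- env.get_state(): the state, without advancing time (a new reading comes with each control period).
- env.read_camera(name): name is "scene" or "side" or "wrist"; returns the picture (420x560x3 uint8, red, green, blue); there is no depth.
- env.camera_model(name): a dict with "camera_matrix" (3x3 intrinsics, pixels), "camera_from_world" (4x4, takes a point from world to camera coordinates); the wrist camera has in their place "T_tool_cam" (4x4, takes a point from camera to tool coordinates, whose origin is the TCP and whose axes are the tool frame's). Camera axes: x right, y down, z forward; pixel columns grow to the right and rows downward; lengths in m; the calibration is good to about 2 mm. A picture is of the moment at which its call begins: read the wrist's pose just before it. camera_model takes no time and is no camera call.
- env.hand_in(): hands the job in, once; it reports no verdict.
The state is a dict: "clock": time; "joint_pos": joint angles; "qvel": joint speeds; "tau": joint torques, N m; "tcp_pos": TCP position; "orientation": TCP orientation; "wrist_force": force on the tool from outside, world axes, zero at the start; "ft_torque": the same for the moment, N m; "finger_gap": finger opening in m.
Only numpy, scipy, OpenCV 4.12 (cv2) and the standard library are available. Lean on these libraries where they do the work, as an engineer would, in place of code of your own. Each camera call takes 0.05 s, during which the arm holds its last target.

## Working session

There is one attempt and no reset: what is moved stays moved. The work goes in short steps, Python scripts to look and compute and a tool call to move; the robot and the scene stay as the last step left them, time stands still between calls to the robot, and variables do not carry over. Pictures are saved under pics/ and viewed, and the job is handed in when it is done.

Besides the shell and the picture viewer there is one more tool, called after "Request:" by a JSON object that holds its "api" and its "payload". drive_tool: Moves the arm, as the interface text tells. Its arguments: {"type":"object","properties":{"plan":{"type":"array","items":{"type":"array","items":{"type":"array","items":{"type":"number"}}}},"squeeze":{"type":"number"}},"required":["plan"]}

```bash
mkdir -p pics; ls
python3 - <<'E'
from workcell import env
import cv2
s=env.get_state(); print(s)
for n in ["scene","side","wrist"]:
    im=env.read_camera(n); cv2.imwrite(f"pics/{n}0.png",im[:,:,::-1]); m=env.camera_model(n); print(n,{k:v for k,v in m.items()})
E
```

```text
pics
{'clock': 0.0, 'joint_pos': array([ 1.00938189e+00,  3.14014622e-01,  4.49800327e-02,  1.30358630e+00,
       -1.95062149e-05,  1.43121965e+00]), 'qvel': array([-0.00058641,  0.00088244, -0.00075583, -0.00045934,  0.00082382,
       -0.0007304 ]), 'tau': array([-1.29511362e-03, -4.80633116e+01,  2.98530811e+01,  1.95570441e-02,
       -3.32066011e-04,  2.16820524e-05]), 'tcp_pos': array([0.23515698, 0.52416148, 0.2304012 ]), 'orientation': array([ 0.69122125,  0.14743052,  0.69165129, -0.14864698]), 'wrist_force': array([ 0.4285071,  0.0686407, -0.9553038]), 'ft_torque': array([-0.03378986, -0.00127658, -0.01227749]), 'finger_gap': 0.0855726870557359}
scene {'camera_matrix': array([[517.17400937,   0.        , 283.72148558],
       [  0.        , 517.17400937, 210.96117951],
       [  0.        ,   0.        ,   1.        ]]), 'camera_from_world': array([[-0.80009995,  0.59985281,  0.00408303,  0.44594458],
       [ 0.49819349,  0.66826452, -0.55247243, -0.20615163],
       [-0.33413068, -0.43999902, -0.83352117,  1.28391776],
       [ 0.        ,  0.        ,  0.        ,  1.  
[... 290 characters left out ...]
, -0.53146069, -0.77288013,  0.24002757],
       [ 0.43611632,  0.63816687, -0.63446481,  0.9876193 ],
       [ 0.        ,  0.        ,  0.        ,  1.        ]])}
wrist {'camera_matrix': array([[324.02015798,   0.        , 274.40729268],
       [  0.        , 324.02015798, 213.43821055],
       [  0.        ,   0.        ,   1.        ]]), 'T_tool_cam': array([[ 8.49788933e-04, -2.89581385e-01,  9.57153018e-01,
        -1.42893250e-01],
       [ 9.99999484e-01,  7.78295027e-04, -6.52360418e-04,
        -5.03808541e-06],
       [-5.56036001e-04,  9.57153078e-01,  2.89581897e-01,
        -7.35361162e-02],
       [ 0.00000000e+00,  0.00000000e+00,  0.00000000e+00,
         1.00000000e+00]])}
```

View pics/scene0.png

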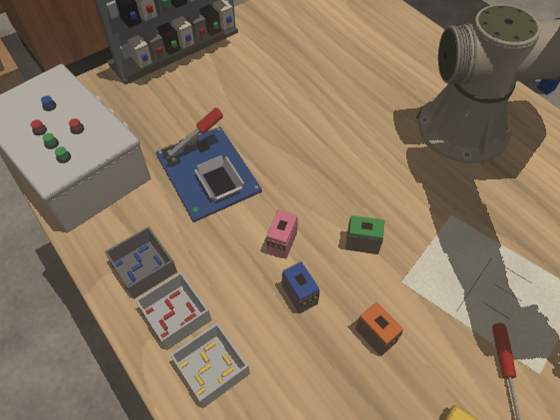

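View pics/side0.png

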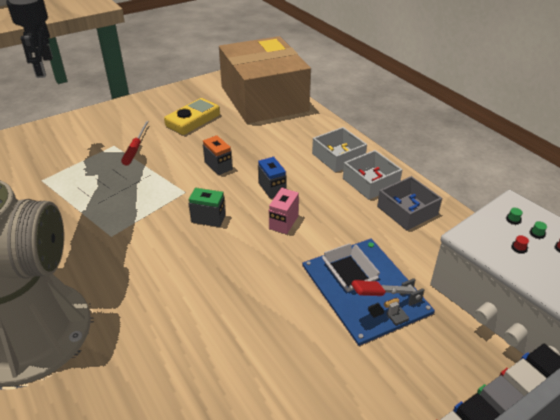

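View pics/wrist0.png

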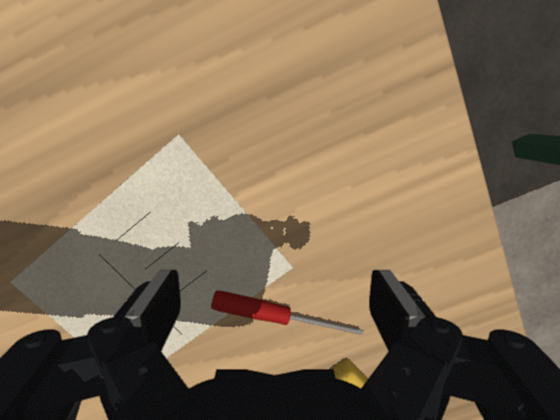

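The scene view shows the blue relay at about (300,285), pink at (282,233), green at (366,232) and orange at (380,327). The cradle is at about (210,170) with the red grip at (210,120). In the side view the blue relay is at (272,177), the nest at (351,267) and the grip at (368,288). I'll enlarge these areas to get corners.

Run:
```python
import cv2
def crop(n,x,y,w,h,o):
    im=cv2.imread(f"pics/{n}0.png")[y:y+h,x:x+w]
    f=min(800/w,600/h); cv2.imwrite(f"pics/{o}.png",cv2.resize(im,None,fx=f,fy=f,interpolation=cv2.INTER_CUBIC)); print(o,f)
crop("scene",150,100,120,90+30,"c_s_cradle")
crop("side",295,225,140,120,"c_d_cradle")
crop("scene",250,200,80,120,"c_s_rel")
crop("side",240,140,80,100,"c_d_rel")
```

```text
c_s_cradle 5.0
c_d_cradle 5.0
c_s_rel 5.0
c_d_rel 6.0
```

View pics/c_s_cradle.png

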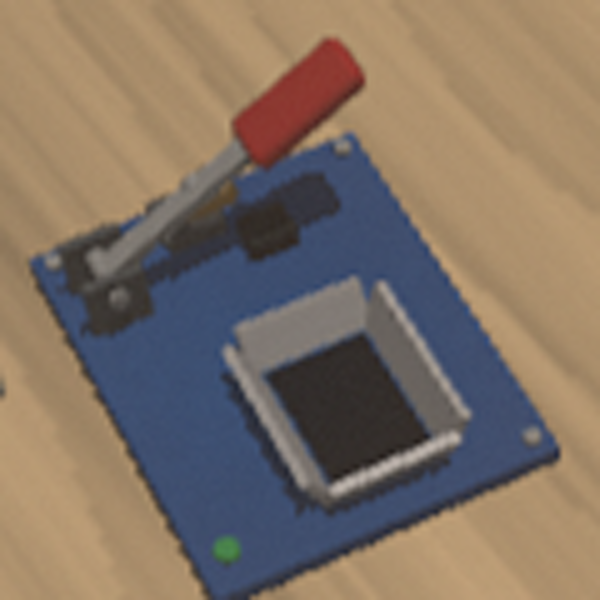

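View pics/c_d_cradle.png

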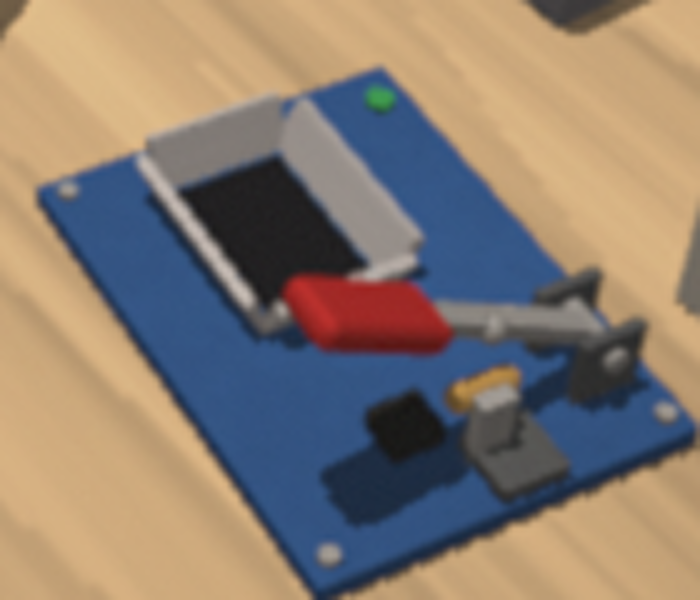

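View pics/c_s_rel.png

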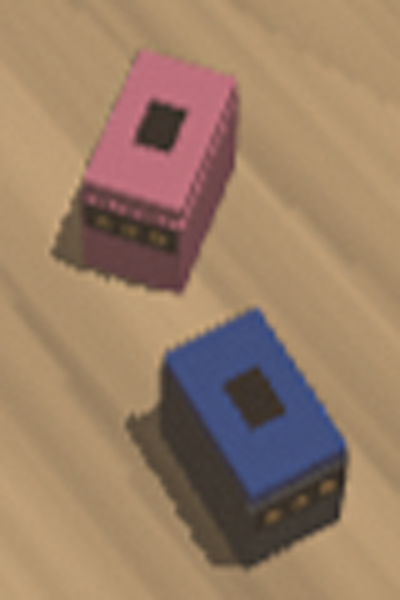

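View pics/c_d_rel.png

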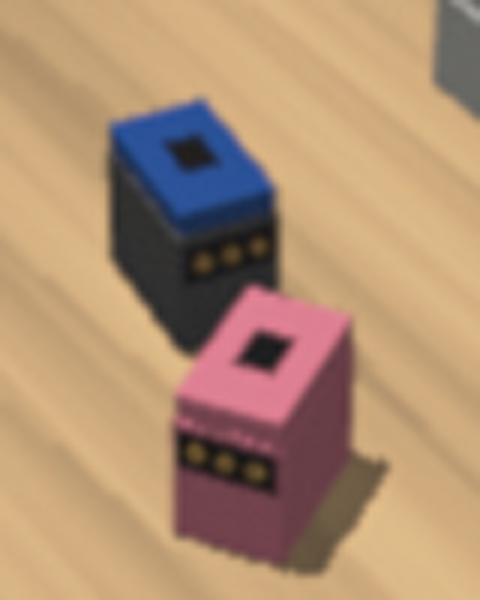

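```bash
cat > h.py <<'E'
import numpy as np, cv2
from workcell import env
from scipy.spatial.transform import Rotation as R
from scipy.optimize import least_squares
def cam(n):
    m=env.camera_model(n); return m["camera_matrix"],m["camera_from_world"]
def proj(n,P):
    K,T=cam(n); P=np.atleast_2d(P); q=(P@T[:3,:3].T+T[:3,3])@K.T; return q[:,:2]/q[:,2:]
def ray(n,uv,z):
    K,T=cam(n); c=-T[:3,:3].T@T[:3,3]; out=[]
    for u,v in np.atleast_2d(uv):
        d=T[:3,:3].T@np.linalg.solve(K,[u,v,1]); out.append(c+d*(z-c[2])/d[2])
    return np.array(out)
def unc(p,f,o): return (np.array(p,float)+.5)/f-.5+np.array(o)
def w2(p,a): return np.array([[np.cos(a),-np.sin(a)],[np.sin(a),np.cos(a)]])@p
def tool():
    s=env.get_state(); w,x,y,z=s["orientation"]; T=np.eye(4); T[:3,:3]=R.from_quat([x,y,z,w]).as_matrix(); T[:3,3]=s["tcp_pos"]; return s,T
E
python3 - <<'E'
from h import *
bs=unc([(165,352),(258,310),(346,445),(253,498)],5,(250,200)); bd=unc([(112,126),(203,100),(273,187),(180,222)],6,(240,140))
for n,b in(("scene",bs),("side",bd)):
    w=ray(n,b,.07); print(n,w.mean(0).round(4)); print(w[:,:2].round(4).tolist(), [round(float(np.linalg.norm(w[i]-w[i-1]))*1000,1) for i in range(4)])
    print("yaw of long edges",[np.degrees(np.arctan2(*(w[i]-w[j])[[1,0]])).round(1) for i,j in((1,2),(0,3))], [np.degrees(np.arctan2(*(w[i]-w[j])[[1,0]])).round(1) for i,j in((1,0),(2,3))])
# nest
fl={"scene":[((268,374),(1,-1)),((365,333),(-1,-1))],"side":[((180,190),(-1,1)),((275,157),(1,1))]}
ln={"scene":[((237,327),'y',-1),((360,280),'y',-1),((462,417),'x',-1),((376,290),'x',-1),((335,490),'y',1),((455,435),'y',1),((240,350),'x',1),((312,487),'x',1)],
 "side":[((148,143),'y',1),((280,97),'y',1),((310,102),'x',1),((420,238),'x',1),((150,160),'x',-1),((262,318),'x',-1)]}
cf={"scene":(5,(150,100)),"side":(5,(295,225))}
def res(p):
    x,y,a=p; r=[]
    for n in fl:
        for uv,(sx,sy) in fl[n]:
            w=ray(n,unc(uv,*cf[n]),.012)[0,:2]; q=w2(w-[x,y],-a); r+=list(q-[sx*.0265,sy*.039])
        for uv,ax,s in ln[n]:
            w=ray(n,unc(uv,*cf[n]),.034)[0,:2]; q=w2(w-[x,y],-a); r.append(q[0]-s*.0365 if ax=='x' else q[1]-s*.049)
    return np.array(r)
w=ray("scene",unc([(268,374),(335,485)],5,(150,100)),.012); print(w)
d=w[1]-w[0]; a0=np.arctan2(d[1],d[0])-np.pi/2
s=least_squares(res,[*w.mean(0)[:2],a0],loss="soft_l1",f_scale=.002); print("nest",s.x.round(4),np.degrees(s.x[2])); print((res(s.x)*1000).round(1))
print("paddle",s.x[:2]+w2(np.array([-.035,-.11]),s.x[2]))
for n in("scene","side"):
    P=np.array([[*(s.x[:2]+w2(np.array(q),s.x[2])),z] for q,z in(((-.034,-.11),.098),((.07,-.11),.034))]); print(n,(proj(n,P)-cf[n][1])*5)
    P=np.array([[*(s.x[:2]+w2(np.array([sx*.0365,sy*.049]),s.x[2])),.034] for sx in(1,-1) for sy in(1,-1)]); print(n,(proj(n,P)-cf[n][1])*5)
E
```

```text
scene [0.6016 0.1116 0.07  ]
[[0.6167, 0.0751], [0.5772, 0.0821], [0.5857, 0.1465], [0.6267, 0.1426]] [68.2, 40.1, 65.0, 41.1]
yaw of long edges [np.float64(-97.6), np.float64(-98.4)] [np.float64(170.0), np.float64(174.5)]
side [0.5981 0.1084 0.07  ]
[[0.5832, 0.1438], [0.6232, 0.1393], [0.6141, 0.075], [0.5718, 0.0757]] [69.0, 40.3, 64.9, 42.3]
yaw of long edges [np.float64(81.9), np.float64(80.5)] [np.float64(-6.4), np.float64(-0.9)]
[[ 0.59835605 -0.25306133  0.012     ]
 [ 0.6074766  -0.18230117  0.012     ]]
nest [ 0.5787 -0.2142 -0.15  ] -8.593941660587163
[-1.2  3.5  2.6  2.7 -0.9  0.3 -0.1  3.2  4.5  2.4 -1.2  0.8  2.3 -3.
 -5.5 -2.9 -2.5 -1.7  1.1  0.9 -2.2 -3.4]
paddle [ 0.52763692 -0.31776428]
scene [[297.39508013  90.23826951]
 [106.0500245  265.71649007]]
scene [[313.17008037 487.01465456]
 [225.08335681 330.60571232]
 [464.71777455 423.2639042 ]
 [372.0078072  271.94065585]]
side [[369.33728293 298.68447464]
 [584.91518721 325.50069925]]
side [[293.99923664  86.40460055]
 [422.51693637 244.72705799]
 [139.47868669 138.33944176]
 [260.8574613  303.83342855]]
```

Run:
```python
from h import *
w=ray("scene",unc([(138,50),(238,78),(183,215),(85,183)],5,(250,200)),.07); print("pink",w.mean(0),w[:,:2].round(3).tolist())
print("green",ray("scene",[366,222],.07),"orange",ray("scene",[380,320],.07))
s,T=tool(); print(T.round(3))
# desired: x down, y along relay x
a=np.radians(-8)
for sg in(1,-1):
    yv=sg*np.array([np.cos(a),np.sin(a),0]); xv=np.array([0,0,-1.]); D=np.c_[xv,yv,np.cross(xv,yv)]
    print(sg,np.degrees(R.from_matrix(T[:3,:3].T@D).as_rotvec()).round(1))
    print((T[:3,:3].T@(np.array([.6,.11,.231])-T[:3,3])*100).round(1))
```

```text
pink [ 0.55826348 -0.00553692  0.07      ] [[0.543, -0.042], [0.518, -0.007], [0.575, 0.031], [0.597, -0.004]]
green [[0.41647499 0.08932044 0.07      ]] orange [[0.53625797 0.26054252 0.07      ]]
[[-0.001  0.409  0.912  0.235]
 [-0.001  0.912 -0.409  0.524]
 [-1.    -0.001 -0.     0.231]
 [ 0.     0.     0.     1.   ]]
1 [73.8  0.   0.1]
[ -0.  -22.9  50.2]
-1 [-1.062e+02 -1.000e-01  0.000e+00]
[ -0.  -22.9  50.2]
```

```bash
cat >> h.py <<'E'
def plan(goal,yaw,n,grip):
    s,T=tool(); Rm=T[:3,:3]; a=yaw
    yv=np.array([np.cos(a),np.sin(a),0]); xv=np.array([0,0,-1.]); D=np.c_[xv,yv,np.cross(xv,yv)]
    rv=R.from_matrix(Rm.T@D).as_rotvec(); step=(np.array(goal)-T[:3,3])/n
    rows=[]
    for i in range(n):
        rows.append([*(Rm.T@step*100).round(2).tolist(),*np.degrees(rv/n).round(2).tolist(),grip]); Rm=Rm@R.from_rotvec(rv/n).as_matrix()
    for i in range(0,n,5): print(rows[i:i+5])
E
python3 - <<'E'
from h import *
plan([.6,.11,.2],np.radians(-8),15,1)
E
```

```text
[[0.21, -1.52, 3.35, 4.92, 0.0, 0.0, 1], [0.21, -1.23, 3.47, 4.92, 0.0, 0.0, 1], [0.21, -0.93, 3.56, 4.92, 0.0, 0.0, 1], [0.2, -0.62, 3.63, 4.92, 0.0, 0.0, 1], [0.2, -0.31, 3.67, 4.92, 0.0, 0.0, 1]]
[[0.2, 0.01, 3.68, 4.92, 0.0, 0.0, 1], [0.2, 0.33, 3.67, 4.92, 0.0, 0.0, 1], [0.2, 0.64, 3.62, 4.92, 0.0, 0.0, 1], [0.2, 0.95, 3.56, 4.92, 0.0, 0.0, 1], [0.2, 1.25, 3.46, 4.92, 0.0, 0.0, 1]]
[[0.2, 1.54, 3.34, 4.92, 0.0, 0.0, 1], [0.2, 1.82, 3.2, 4.92, 0.0, 0.0, 1], [0.2, 2.09, 3.03, 4.92, 0.0, 0.0, 1], [0.2, 2.34, 2.84, 4.92, 0.0, 0.0, 1], [0.2, 2.58, 2.63, 4.92, 0.0, 0.0, 1]]
```

Request:
{"api": "drive_tool", "payload": {"plan": [[[0.2, -1.5, 3.4, 5, 0, 0, 1], [0.2, -1.2, 3.5, 5, 0, 0, 1], [0.2, -0.9, 3.6, 5, 0, 0, 1], [0.2, -0.6, 3.6, 5, 0, 0, 1], [0.2, -0.3, 3.7, 5, 0, 0, 1]]]}}

```text
clock: 0.57
tcp_pos: [0.3589, 0.3852, 0.221]
orientation: [0.642, 0.295, 0.643, -0.295]
wrist_force: [0.6, 0.6, -0.3]
finger_gap: 0.0854
```

Request:
{"api": "drive_tool", "payload": {"plan": [[[0.2, 0, 3.7, 5, 0, 0, 1], [0.2, 0.3, 3.7, 5, 0, 0, 1], [0.2, 0.6, 3.6, 5, 0, 0, 1], [0.2, 0.9, 3.6, 5, 0, 0, 1], [0.2, 1.2, 3.5, 5, 0, 0, 1]]]}}

```text
clock: 0.98
tcp_pos: [0.4784, 0.2439, 0.211]
orientation: [0.563, 0.428, 0.563, -0.428]
wrist_force: [-0.6, 0.6, -0.1]
finger_gap: 0.0856
```

Request:
{"api": "drive_tool", "payload": {"plan": [[[0.2, 1.5, 3.3, 5, 0, 0, 1], [0.2, 1.8, 3.2, 5, 0, 0, 1], [0.2, 2.1, 3.0, 5, 0, 0, 1], [0.2, 2.3, 2.8, 4, 0, 0, 1], [0.2, 2.6, 2.6, 4, 0, 0, 1]]]}}

```text
clock: 1.4
tcp_pos: [0.5973, 0.1054, 0.2009]
orientation: [-0.467, -0.531, -0.467, 0.531]
wrist_force: [0.3, 0.4, -0.1]
finger_gap: 0.0854
```

Run:
```python
from h import *
s,T=tool(); im=env.read_camera("wrist"); cv2.imwrite("pics/w1.png",im[:,:,::-1]); print(T.round(4),s["qvel"].round(2),s["clock"])
```

```text
[[-6.000e-04  9.917e-01 -1.284e-01  5.973e-01]
 [ 1.000e-04 -1.284e-01 -9.917e-01  1.054e-01]
 [-1.000e+00 -6.000e-04 -1.000e-04  2.009e-01]
 [ 0.000e+00  0.000e+00  0.000e+00  1.000e+00]] [-0.58  0.45  0.6   0.14  0.    0.25] 1.4
```

View pics/w1.png

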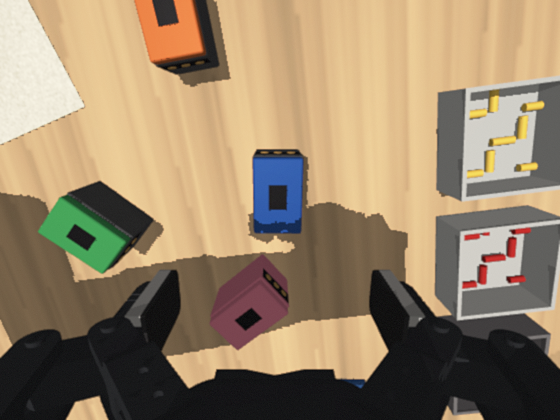

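The wrist view has the blue relay top at about x 253–303, y 159–233, aligned with the jaws. I'll take it again with the arm settled and enlarge it.

Run:
```python
from h import *
for i in range(2): env.read_camera("wrist")
s,T=tool(); im=env.read_camera("wrist")[:,:,::-1]; cv2.imwrite("pics/w2.png",im); print(T.round(4),s["qvel"].round(3))
c=im[140:250,225:335]; cv2.imwrite("pics/w2c.png",cv2.resize(c,None,fx=5,fy=5,interpolation=cv2.INTER_CUBIC))
```

```text
[[-1.300e-03  9.917e-01 -1.286e-01  5.978e-01]
 [-0.000e+00 -1.286e-01 -9.917e-01  1.047e-01]
 [-1.000e+00 -1.300e-03  2.000e-04  2.001e-01]
 [ 0.000e+00  0.000e+00  0.000e+00  1.000e+00]] [ 0.05  -0.031 -0.035  0.018  0.014 -0.004]
```

View pics/w2c.png

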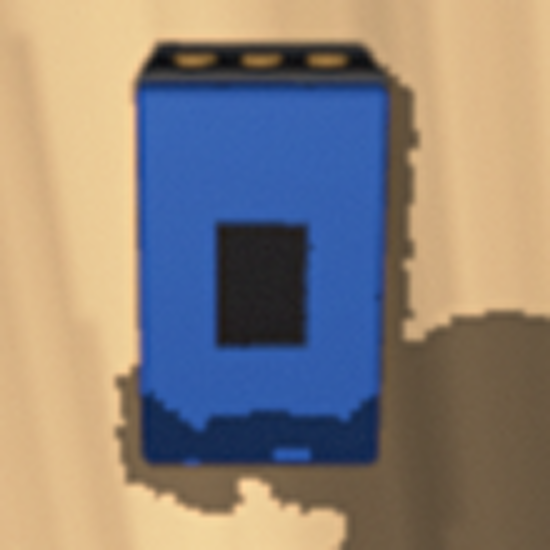

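```bash
cat >> h.py <<'E'
def wray(T,uv,z):
    m=env.camera_model("wrist"); K=m["camera_matrix"]; C=T@m["T_tool_cam"]; out=[]
    for u,v in np.atleast_2d(uv):
        d=C[:3,:3]@np.linalg.solve(K,[u,v,1]); out.append(C[:3,3]+d*(z-C[2,3])/d[2])
    return np.array(out)
E
python3 - <<'E'
from h import *
s,T=tool()
w=wray(T,unc([(138,88),(388,88),(378,463),(142,463)],5,(225,140)),.07); print(w.mean(0).round(4),w[:,:2].round(4).tolist(),[round(float(np.linalg.norm(w[i]-w[i-1]))*1000,1) for i in range(4)])
for i,j in((0,3),(1,2),(1,0),(2,3)): print(np.degrees(np.arctan2(*(w[i]-w[j])[[1,0]])).round(1))
Ti=np.linalg.inv(T); print("in tool cm",(Ti@np.r_[w.mean(0),1]*100).round(2))
E
```

```text
[0.5996 0.1124 0.07  ] [[0.5832, 0.1481], [0.6247, 0.1429], [0.6162, 0.0766], [0.5742, 0.0819]] [66.8, 41.9, 66.8, 42.3]
82.2
82.7
-7.2
-7.2
in tool cm [ 13.04   0.24  -0.66 100.  ]
```

Request:
{"api": "drive_tool", "payload": {"plan": [[[3, 0.2, -0.7, 0, 0, 0, 1], [3, 0, 0, 0, 0, 0, 1], [3, 0, 0, 0, 0, 0, 1], [3, 0, 0, 0, 0, 0, 1], [2, 0, 0, 0, 0, 0, 1]]]}}

```text
clock: 2.02
tcp_pos: [0.5967, 0.1154, 0.0587]
orientation: [-0.468, -0.529, -0.469, 0.53]
wrist_force: [-0.0, -0.3, -0.1]
finger_gap: 0.085
```

Request:
{"api": "drive_tool", "payload": {"plan": [[[1, 0, 0, 0, 0, 0, 1], [1, 0, 0, 0, 0, 0, 1], [0, 0, 0, 0, 0, 0, 1], [0, 0, 0, 0, 0, 0, 0], [0, 0, 0, 0, 0, 0, 0]]], "squeeze": 50}}

```text
clock: 2.43
tcp_pos: [0.6006, 0.1141, 0.0429]
orientation: [0.468, 0.531, 0.467, -0.529]
wrist_force: [0.3, 0.8, 0.2]
finger_gap: 0.064
```

Request:
{"api": "drive_tool", "payload": {"plan": [[[0, 0, 0, 0, 0, 0, 0], [0, 0, 0, 0, 0, 0, 0], [0, 0, 0, 0, 0, 0, 0], [0, 0, 0, 0, 0, 0, 0], [0, 0, 0, 0, 0, 0, 0]]]}}

```text
clock: 2.85
tcp_pos: [0.601, 0.1138, 0.0431]
orientation: [0.468, 0.531, 0.467, -0.529]
wrist_force: [0.4, 1.2, 7.1]
finger_gap: 0.0444
```

Request:
{"api": "drive_tool", "payload": {"plan": [[[-2, 0, 0, 0, 0, 0, 0], [-3, 0, 0, 0, 0, 0, 0], [-4, 0, 0, 0, 0, 0, 0], [-4, 0, 0, 0, 0, 0, 0], [-4, 0, 0, 0, 0, 0, 0]]]}}

```text
clock: 3.27
tcp_pos: [0.5986, 0.1136, 0.2125]
orientation: [-0.467, -0.53, -0.468, 0.531]
wrist_force: [1.6, -0.4, -1.8]
finger_gap: 0.0439
```

Run:
```python
from h import *
plan([.5787+np.sin(np.radians(-8.6))*.1,-.2142-.1,.22],np.radians(-8.6),15,0)
im=env.read_camera("wrist"); cv2.imwrite("pics/w3.png",im[:,:,::-1]);print(env.get_state()["wrist_force"],env.get_state()["finger_gap"])
```

```text
[[-0.05, 0.13, 2.86, 0.1, 0.0, 0.01, 0], [-0.05, 0.13, 2.86, 0.1, 0.0, 0.01, 0], [-0.05, 0.14, 2.86, 0.1, 0.0, 0.01, 0], [-0.05, 0.14, 2.86, 0.1, 0.0, 0.01, 0], [-0.05, 0.14, 2.86, 0.1, 0.0, 0.01, 0]]
[[-0.05, 0.15, 2.86, 0.1, 0.0, 0.01, 0], [-0.05, 0.15, 2.86, 0.1, 0.0, 0.01, 0], [-0.05, 0.16, 2.86, 0.1, 0.0, 0.01, 0], [-0.05, 0.16, 2.86, 0.1, 0.0, 0.01, 0], [-0.05, 0.17, 2.86, 0.1, 0.0, 0.01, 0]]
[[-0.05, 0.17, 2.86, 0.1, 0.0, 0.01, 0], [-0.05, 0.18, 2.86, 0.1, 0.0, 0.01, 0], [-0.05, 0.18, 2.86, 0.1, 0.0, 0.01, 0], [-0.05, 0.19, 2.86, 0.1, 0.0, 0.01, 0], [-0.05, 0.19, 2.85, 0.1, 0.0, 0.01, 0]]
[ 2.91272378 -0.04699825  4.78974728] 0.04414271212264933
```

View pics/w3.png

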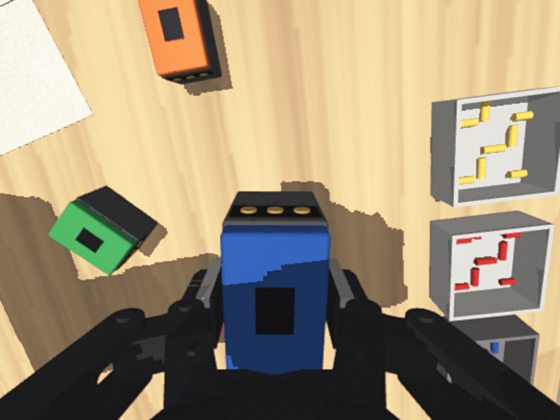

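The relay is held squarely between the pads, with its top edges at x 220–330 and the far top edge at row 232. Next I'll carry it past the nest so I can look back at it.

Request:
{"api": "drive_tool", "payload": {"plan": [[[-0.1, 0.1, 2, 0, 0, 0, 0], [-0.1, 0.1, 2.9, 0, 0, 0, 0], [-0.1, 0.1, 2.9, 0, 0, 0, 0], [-0.1, 0.1, 2.9, 0, 0, 0, 0], [-0.1, 0.1, 2.9, 0, 0, 0, 0]]]}}

```text
clock: 3.73
tcp_pos: [0.5869, -0.0229, 0.2159]
orientation: [-0.468, -0.53, -0.468, 0.53]
wrist_force: [0.4, 0.3, -1.5]
finger_gap: 0.044
```

Request:
{"api": "drive_tool", "payload": {"plan": [[[0, 0.1, 3, 0, 0, 0, 0], [0, 0.2, 3, 0, 0, 0, 0], [0, 0.2, 3, 0, 0, 0, 0], [0, 0.2, 3, 0, 0, 0, 0], [0, 0.2, 3, 0, 0, 0, 0]]]}}

```text
clock: 4.15
tcp_pos: [0.577, -0.1732, 0.2158]
orientation: [-0.467, -0.53, -0.468, 0.53]
wrist_force: [1.0, 0.2, -2.0]
finger_gap: 0.0442
```

Request:
{"api": "drive_tool", "payload": {"plan": [[[0, 0.2, 3, 0, 0, 0, 0], [0, 0.2, 3, 0, 0, 0, 0], [0, 0.2, 3, 0, 0, 0, 0], [0, 0.2, 3, 0, 0, 0, 0], [0, 0.2, 2, 0, 0, 0, 0]]]}}

```text
clock: 4.57
tcp_pos: [0.5692, -0.3148, 0.2155]
orientation: [-0.467, -0.53, -0.467, 0.531]
wrist_force: [0.4, 0.0, -2.4]
finger_gap: 0.0441
```

Run:
```python
from h import *
for i in range(3): env.read_camera("wrist")
s,T=tool(); im=env.read_camera("wrist")[:,:,::-1]; cv2.imwrite("pics/w4.png",im); print(T.round(4).tolist(),s["qvel"].round(3),s["wrist_force"],s["clock"]); np.save("T4.npy",T)
```

```text
[[-0.0011, 0.9918, -0.1277, 0.5694], [0.0011, -0.1277, -0.9918, -0.3135], [-1.0, -0.0013, -0.0009, 0.2151], [0.0, 0.0, 0.0, 1.0]] [ 0.039 -0.019 -0.022  0.011  0.011  0.006] [ 0.81092123  0.85335306 -0.68229194] 4.7167
```

View pics/w4.png

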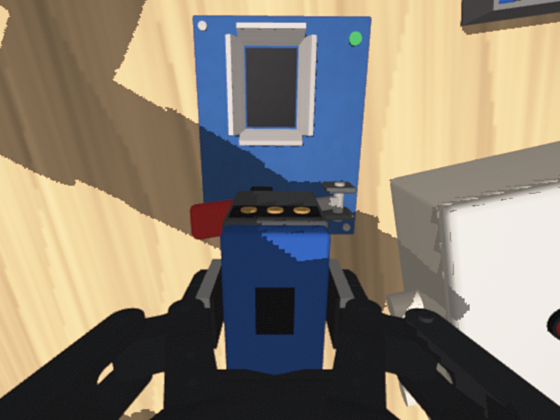

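The nest is at about x 227–316, y 23–145, with the dark floor at x 245–297, y 46–129. I'll enlarge it.

Run:
```python
import cv2
im=cv2.imread("pics/w4.png")
c=im[15:155,205:335]; cv2.imwrite("pics/w4c.png",cv2.resize(c,None,fx=4.2,fy=4.2,interpolation=cv2.INTER_CUBIC))
```

```text
(no output)
```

View pics/w4c.png

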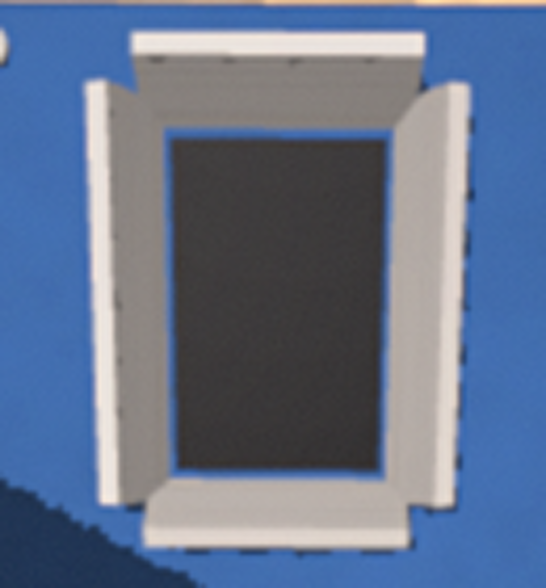

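Run:
```python
from h import *
T=np.load("T4.npy"); Ti=np.linalg.inv(T)
w=wray(T,unc([(164,130),(393,130),(385,478),(170,478)],4.2,(205,15)),.012)
print("floor",w.mean(0).round(4),[round(float(np.linalg.norm(w[i]-w[i-1]))*1000,1) for i in range(4)])
for i,j in((0,3),(1,2),(1,0),(2,3)): print(np.degrees(np.arctan2(*(w[i]-w[j])[[1,0]])).round(1))
m=wray(T,unc([(107,85),(448,85),(435,505),(120,505)],4.2,(205,15)),.034); print("xmid",m.mean(0).round(4),np.linalg.norm(m[1]-m[0]))
m2=wray(T,unc([(278,57),(278,528)],4.2,(205,15)),.034); print("ymid",m2.mean(0).round(4),np.linalg.norm(m2[1]-m2[0]))
# held relay offset in tool: top plane at tool x=-.027
C=env.camera_model("wrist"); K=C["camera_matrix"]; TC=C["T_tool_cam"]
for uv in((221,226),(330,226),(323,372)):
    d=TC[:3,:3]@np.linalg.solve(K,[*uv,1]); p=TC[:3,3]+d*(-.027-TC[0,3])/d[0]; print("relay corner tool",p.round(4))
for p in (w.mean(0),m.mean(0),m2.mean(0)): print("tool",(Ti@np.r_[p,1]).round(4))
c=cv2.resize(cv2.imread("pics/w4.png")[180:240,210:340],None,fx=6,fy=6,interpolation=cv2.INTER_CUBIC); cv2.imwrite("pics/w4r.png",c)
```

```text
floor [ 0.5784 -0.2145  0.012 ] [77.4, 52.6, 77.4, 52.9]
82.2
82.5
-7.3
-7.3
xmid [ 0.5785 -0.2148  0.034 ] 0.07271590079646895
ymid [ 0.5786 -0.2148  0.034 ] 0.09770709695728254
relay corner tool [-0.027  -0.0199 -0.0336]
relay corner tool [-0.027   0.0214 -0.0337]
relay corner tool [-0.027   0.0217  0.0341]
tool [ 0.2032 -0.0035 -0.0992  1.    ]
tool [ 0.1812 -0.0034 -0.0989  1.    ]
tool [ 0.1812 -0.0032 -0.0989  1.    ]
```

View pics/w4r.png

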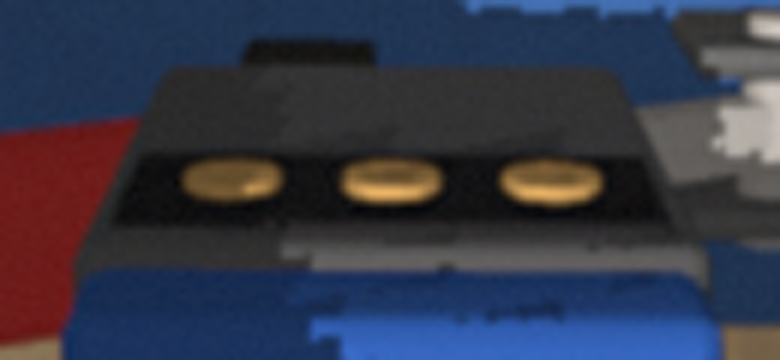

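Request:
{"api": "drive_tool", "payload": {"plan": [[[0, -0.2, -3.3, 0, 0, 0, 0], [0, -0.2, -3.3, 0, 0, 0, 0], [0, 0, -3.3, 0, 0, 0, 0], [3, 0, 0, 0, 0, 0, 0], [3, 0, 0, 0, 0, 0, 0]]]}}

```text
clock: 5.18
tcp_pos: [0.5804, -0.21, 0.1584]
orientation: [0.471, 0.53, 0.467, -0.528]
wrist_force: [0.4, -0.6, -2.7]
finger_gap: 0.0442
```

Request:
{"api": "drive_tool", "payload": {"plan": [[[2, 0, 0, 0, 0, 0, 0], [2, 0, 0, 0, 0, 0, 0], [0, 0, 0, 0, 0, 0, 0], [0, 0, 0, 0, 0, 0, 0], [0, 0, 0, 0, 0, 0, 0]]]}}

```text
clock: 5.6
tcp_pos: [0.5792, -0.2127, 0.1176]
orientation: [0.468, 0.53, 0.468, -0.53]
wrist_force: [0.3, -0.2, -1.6]
finger_gap: 0.0442
```

Run:
```python
from h import *
s,T=tool(); print(T.round(4).tolist(),s["wrist_force"]); print((np.linalg.inv(T)@[.5785,-.2147,.055,1]).round(4))
im=env.read_camera("scene")[:,:,::-1][90:230,140:290]; cv2.imwrite("pics/s5.png",cv2.resize(im,None,fx=4,fy=4,interpolation=cv2.INTER_CUBIC))
```

```text
[[0.0013, 0.9923, -0.1237, 0.5792], [-0.0004, -0.1237, -0.9923, -0.2127], [-1.0, 0.0013, 0.0003, 0.1176], [0.0, 0.0, 0.0, 1.0]] [ 0.28576762 -0.2383803  -1.61457679]
[ 6.26e-02 -5.00e-04  2.10e-03  1.00e+00]
```

View pics/s5.png

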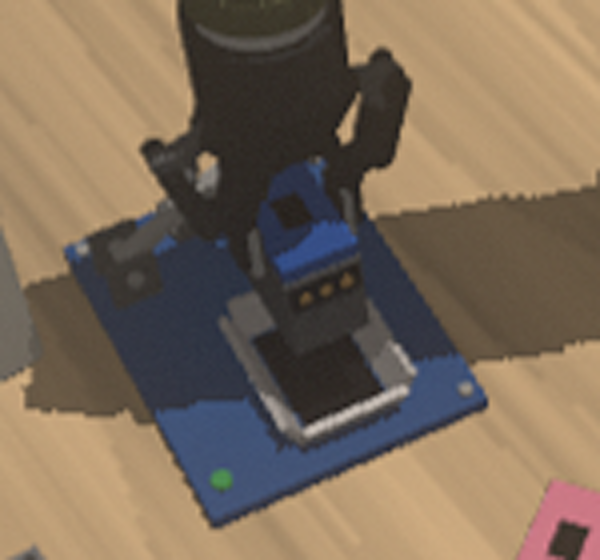

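The relay hangs over the nest, clear of the walls. I'll lower it now.

Request:
{"api": "drive_tool", "payload": {"plan": [[[1, 0, 0.2, 0, 0, 0, 0], [1.5, 0, 0, 0, 0, 0, 0], [1.5, 0, 0, 0, 0, 0, 0], [1, 0, 0, 0, 0, 0, 0], [0.8, 0, 0, 0, 0, 0, 0]]]}}

```text
clock: 6.07
tcp_pos: [0.5781, -0.2153, 0.0575]
orientation: [-0.468, -0.53, -0.468, 0.53]
wrist_force: [-0.0, -0.4, -2.2]
finger_gap: 0.0442
```

Request:
{"api": "drive_tool", "payload": {"plan": [[[0.2, 0, 0, 0, 0, 0, 0], [0, 0, 0, 0, 0, 0, 0], [0, 0, 0, 0, 0, 0, 0], [0, 0, 0, 0, 0, 0, 0], [0, 0, 0, 0, 0, 0, 0]]]}}

```text
clock: 6.48
tcp_pos: [0.5789, -0.2155, 0.0571]
orientation: [0.468, 0.531, 0.467, -0.53]
wrist_force: [0.1, -0.3, -2.8]
finger_gap: 0.0443
```

Still hanging (−2.8 N). I'll go a little lower, then release.

Request:
{"api": "drive_tool", "payload": {"plan": [[[0.2, 0, 0, 0, 0, 0, 0], [0, 0, 0, 0, 0, 0, 0], [0, 0, 0, 0, 0, 0, 0.6], [0, 0, 0, 0, 0, 0, 1], [0, 0, 0, 0, 0, 0, 1]]]}}

```text
clock: 6.9
tcp_pos: [0.5784, -0.2152, 0.0544]
orientation: [0.468, 0.53, 0.468, -0.53]
wrist_force: [-0.7, 0.1, 0.2]
finger_gap: 0.0735
```

Request:
{"api": "drive_tool", "payload": {"plan": [[[0, 0, 0, 0, 0, 0, 1], [0, 0, 0, 0, 0, 0, 1], [0, 0, 0, 0, 0, 0, 1], [-2, 0, 0, 0, 0, 0, 1], [-3, 0, 0, 0, 0, 0, 1]]]}}

```text
clock: 7.32
tcp_pos: [0.5758, -0.2139, 0.1013]
orientation: [-0.465, -0.529, -0.47, 0.531]
wrist_force: [0.1, -0.1, -0.1]
finger_gap: 0.0857
```

Request:
{"api": "drive_tool", "payload": {"plan": [[[-3, 0, 0, 0, 0, 0, 1], [-3, 0, 0, 0, 0, 0, 1], [-3, 0, 0, 0, 0, 0, 0.5], [-1, 0, 0, 0, 0, 0, 0], [0, 0, 0, 0, 0, 0, 0]]]}}

```text
clock: 7.73
tcp_pos: [0.5801, -0.2161, 0.2079]
orientation: [0.47, 0.531, 0.466, -0.529]
wrist_force: [0.2, -0.1, -0.9]
finger_gap: 0.0517
```

Run:
```python
from h import *
env.read_camera("wrist"); env.read_camera("wrist")
s,T=tool(); im=env.read_camera("wrist")[:,:,::-1]; cv2.imwrite("pics/w6.png",im); print(T.round(4).tolist(),s["wrist_force"],s["finger_gap"])
a=np.radians(-7.4); n=np.array([.5785,-.2147])
print("raised paddle",n+w2(np.array([-.032,-.11]),a),n+w2(np.array([-.050,-.11]),a))
d=n+w2(np.array([-.041,-.11]),a); print(d,(np.linalg.inv(T)@[*d,.098,1]).round(4))
im=env.read_camera("side")[:,:,::-1][205:345,295:445]; cv2.imwrite("pics/d6.png",cv2.resize(im,None,fx=4,fy=4,interpolation=cv2.INTER_CUBIC))
```

```text
[[-0.0002, 0.9922, -0.1248, 0.5782], [0.0002, -0.1248, -0.9922, -0.2151], [-1.0, -0.0003, -0.0002, 0.2035], [0.0, 0.0, 0.0, 1.0]] [-1.39210111  0.29003387 -0.44319351] 0.03613039227643592
raised paddle [ 0.53259901 -0.31966237] [ 0.51474893 -0.31734405]
[ 0.52367397 -0.31850321] [ 0.1055 -0.0412  0.1094  1.    ]
```

View pics/w6.png

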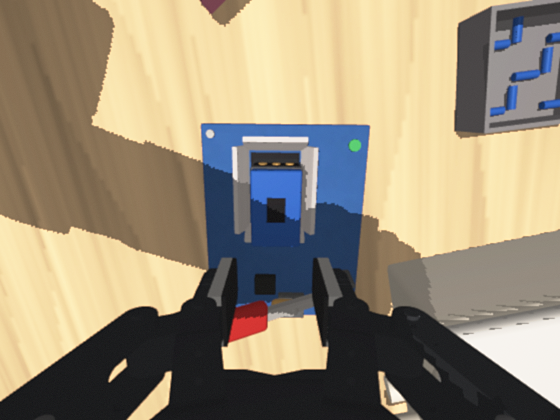

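View pics/d6.png

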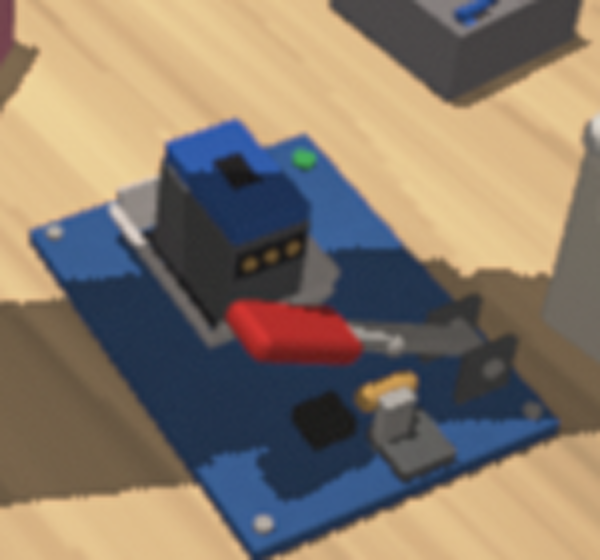

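The relay is upright and down in the nest, with no tilt visible. In the side crop the lever is still raised, with the red grip at (295,330). I'll move over the grip with the fingers closed.

Request:
{"api": "drive_tool", "payload": {"plan": [[[0, -1, 3, 0, 0, 0, 0], [0, -1, 3, 0, 0, 0, 0], [0, -1, 3, 0, 0, 0, 0], [0, -1.1, 1.9, 0, 0, 0, 0], [0, 0, 0, 0, 0, 0, 0]]]}}

```text
clock: 8.35
tcp_pos: [0.5211, -0.321, 0.2018]
orientation: [-0.465, -0.531, -0.468, 0.532]
wrist_force: [1.4, 1.0, -0.1]
finger_gap: -0.0002
```

Request:
{"api": "drive_tool", "payload": {"plan": [[[2, 0, 0, 0, 0, 0, 0], [3, 0, 0, 0, 0, 0, 0], [3, 0, 0, 0, 0, 0, 0], [0, 0, 0, 0, 0, 0, 0], [0, 0, 0, 0, 0, 0, 0]]]}}

```text
clock: 8.77
tcp_pos: [0.5222, -0.3162, 0.1215]
orientation: [-0.465, -0.53, -0.47, 0.531]
wrist_force: [0.2, 0.5, 0.8]
finger_gap: -0.0002
```

Run:
```python
from h import *
s,T=tool(); print(T.round(4).tolist(),s["wrist_force"],s["finger_gap"]); print((np.linalg.inv(T)@[.5237,-.3185,.041,1]).round(4))
for n,(x,y) in(("side",(295,205)),("scene",(140,60))):
    im=env.read_camera(n)[:,:,::-1][y:y+140,x:x+150]; cv2.imwrite(f"pics/{n}7.png",cv2.resize(im,None,fx=4,fy=4,interpolation=cv2.INTER_CUBIC))
```

```text
[[-0.0053, 0.9922, -0.1244, 0.5222], [0.0046, -0.1244, -0.9922, -0.3162], [-1.0, -0.0058, -0.0039, 0.1215], [0.0, 0.0, 0.0, 1.0]] [0.18054332 0.5018745  0.78814886] -0.000245108045503835
[0.0804 0.0022 0.0024 1.    ]
```

View pics/side7.png

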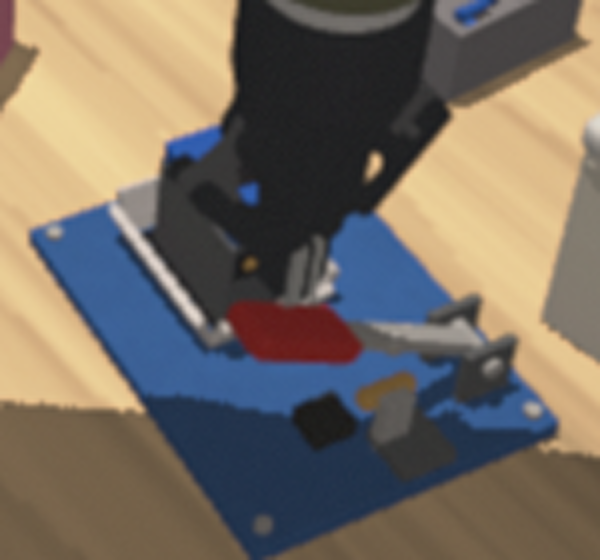

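View pics/scene7.png

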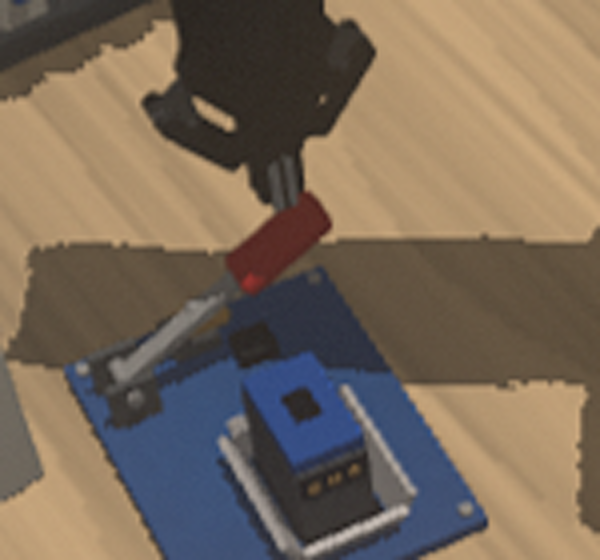

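The fingers hang just above the grip and line up with it. Now I'll press.

Request:
{"api": "drive_tool", "payload": {"plan": [[[1.5, 0.2, 0.2, 0, 0, 0, 0], [1, 0, 0, 0, 0, 0, 0], [1, 0, 0, 0, 0, 0, 0], [1, 0, 0, 0, 0, 0, 0], [0, 0, 0, 0, 0, 0, 0]]]}}

```text
clock: 9.28
tcp_pos: [0.5253, -0.32, 0.0777]
orientation: [-0.467, -0.53, -0.468, 0.53]
wrist_force: [0.5, 0.0, 0.8]
finger_gap: -0.0
```

Request:
{"api": "drive_tool", "payload": {"plan": [[[0.7, 0, 0, 0, 0, 0, 0], [0.7, 0, 0, 0, 0, 0, 0], [0.7, 0, 0, 0, 0, 0, 0], [0.5, 0, 0, 0, 0, 0, 0], [0, 0, 0, 0, 0, 0, 0]]]}}

```text
clock: 9.7
tcp_pos: [0.5252, -0.3203, 0.0524]
orientation: [-0.467, -0.53, -0.468, 0.531]
wrist_force: [-1.2, -1.6, 2.4]
finger_gap: -0.0002
```

Request:
{"api": "drive_tool", "payload": {"plan": [[[0.4, 0, 0, 0, 0, 0, 0], [0.4, 0, 0, 0, 0, 0, 0], [0.2, 0, 0, 0, 0, 0, 0], [0, 0, 0, 0, 0, 0, 0], [0, 0, 0, 0, 0, 0, 0]]]}}

```text
clock: 10.12
tcp_pos: [0.5257, -0.3202, 0.0429]
orientation: [0.468, 0.53, 0.468, -0.53]
wrist_force: [0.5, 0.6, 0.1]
finger_gap: -0.0
```

Run:
```python
from h import *
s,T=tool(); print(T[:3,3].round(4).tolist(),s["wrist_force"])
for n,(x,y) in(("side",(295,205)),("scene",(140,60))):
    im=env.read_camera(n)[:,:,::-1][y:y+140,x:x+150]; cv2.imwrite(f"pics/{n}8.png",cv2.resize(im,None,fx=4,fy=4,interpolation=cv2.INTER_CUBIC))
```

```text
[0.5257, -0.3202, 0.0429] [0.4668845  0.60071802 0.11826541]
```

View pics/side8.png

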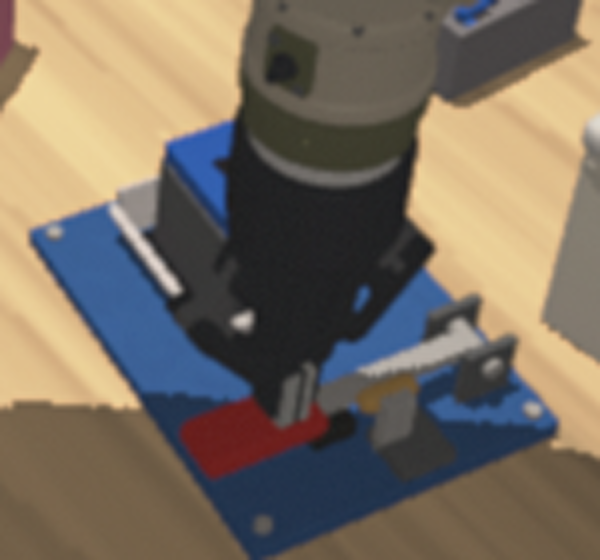

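View pics/scene8.png

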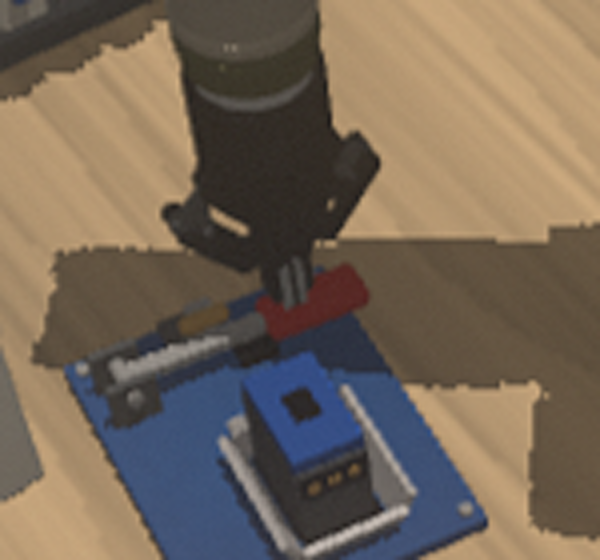

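The lever lies level on the board. Force has dropped to about 0, so the catch has probably pulled it in. A light press will confirm it is on the stop.

Request:
{"api": "drive_tool", "payload": {"plan": [[[0.2, 0, 0, 0, 0, 0, 0], [0, 0, 0, 0, 0, 0, 0], [0.1, 0, 0, 0, 0, 0, 0], [0, 0, 0, 0, 0, 0, 0], [0, 0, 0, 0, 0, 0, 0]]]}}

```text
clock: 10.63
tcp_pos: [0.5258, -0.3204, 0.041]
orientation: [0.468, 0.53, 0.468, -0.53]
wrist_force: [-1.6, 1.2, 5.6]
finger_gap: 0.0
```

Request:
{"api": "drive_tool", "payload": {"plan": [[[0.1, 0, 0, 0, 0, 0, 0], [0, 0, 0, 0, 0, 0, 0], [0, 0, 0, 0, 0, 0, 0], [0, 0, 0, 0, 0, 0, 0], [-1, 0, 0, 0, 0, 0, 0]]]}}

```text
clock: 11.05
tcp_pos: [0.5249, -0.3197, 0.0484]
orientation: [-0.467, -0.53, -0.469, 0.53]
wrist_force: [0.2, -0.0, -0.7]
finger_gap: -0.0
```

Request:
{"api": "drive_tool", "payload": {"plan": [[[-3, 0, 0, 0, 0, 0, 0], [-4, 0, 0, 0, 0, 0, 0], [-4, 0, 0, 0, 0, 0, 0], [-4, 0, -1, 0, 0, 0, 0], [0, 0, 0, 0, 0, 0, 0]]]}}

```text
clock: 11.47
tcp_pos: [0.5305, -0.312, 0.2089]
orientation: [0.473, 0.531, 0.463, -0.529]
wrist_force: [-0.4, -0.5, 0.6]
finger_gap: 0.0001
```

Request:
{"api": "drive_tool", "payload": {"plan": [[[0, 0, 3, 0, 0, 0, 0], [0, 0, 3, 0, 0, 0, 0], [0, 0, 2, 0, 0, 0, 0], [0, 0, 0, 0, 0, 0, 0], [0, 0, 0, 0, 0, 0, 0]]]}}

```text
clock: 11.88
tcp_pos: [0.5167, -0.3909, 0.1988]
orientation: [0.467, 0.531, 0.467, -0.531]
wrist_force: [0.5, 0.7, -0.3]
finger_gap: 0.0003
```

Run:
```python
from h import *
s,T=tool(); print(T[:3,3].round(4).tolist(),s["wrist_force"],s["clock"])
w=env.read_camera("wrist")[:,:,::-1]; cv2.imwrite("pics/w9.png",w)
for n,(x,y) in(("side",(295,205)),("scene",(140,100))):
    im=env.read_camera(n)[:,:,::-1][y:y+140,x:x+150]; cv2.imwrite(f"pics/{n}9.png",cv2.resize(im,None,fx=4,fy=4,interpolation=cv2.INTER_CUBIC))
    # predicted relay top corners seated
    a=np.radians(-7.4); P=np.array([[*(np.array([.5785,-.2147])+w2(np.array([i*.0225,j*.035]),a)),.082] for i,j in((1,1),(1,-1),(-1,-1),(-1,1))]); print(n,((proj(n,P)-[x,y]+.5)*4-.5).round(0).tolist())
    g=np.array([[*(np.array([.5785,-.2147])+w2(np.array([-.050,-.11]),a)),.041]]); print("grip top down",((proj(n,g)-[x,y]+.5)*4-.5).round(0))
```

```text
[0.5167, -0.3909, 0.1988] [ 0.50316986  0.68020586 -0.25724274] 11.8833
side [[234.0, 108.0], [312.0, 197.0], [231.0, 227.0], [156.0, 135.0]]
grip top down [[259. 417.]]
scene [[297.0, 309.0], [242.0, 220.0], [317.0, 189.0], [373.0, 276.0]]
grip top down [[311. 132.]]
```

View pics/side9.png

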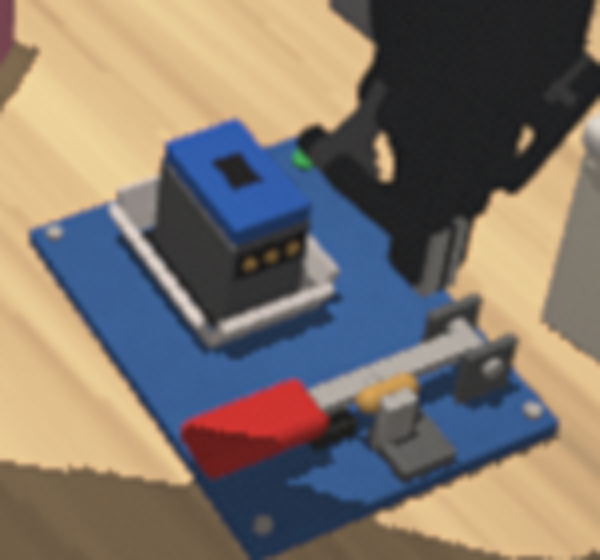

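View pics/scene9.png

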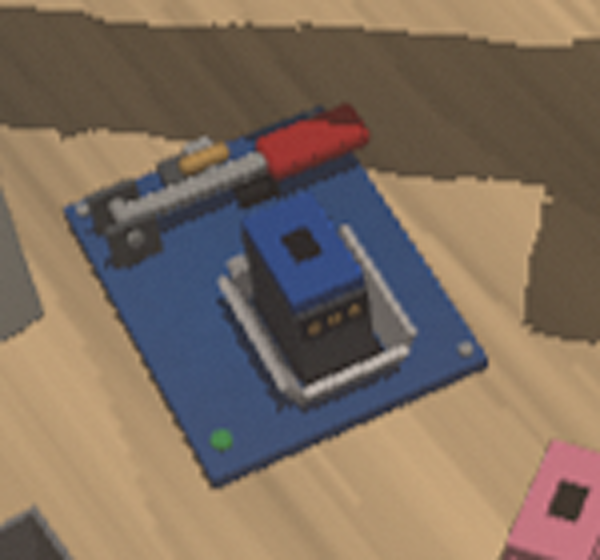

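View pics/w9.png

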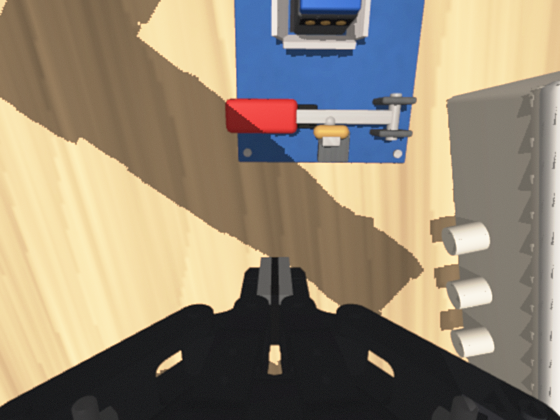

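The lever stays down by itself under the amber catch. The relay stands upright in the nest, its top within about 2–3 px of the seated prediction, and the robot is clear.

Run:
```python
from workcell import env
print(env.hand_in())
```

```text
the job is handed in; nothing more can be done
None
```

The blue-topped relay is in the nest and released. The red lever was then pressed down and stayed there by itself when the fingers lifted. I handed the job in about 12 s into the 43 s allowed.

- **Relay:** it was gripped across its 45 mm side, lowered to the nest floor and let go. The measured release height matches the floor to within about 1 mm. In the last pictures it stands upright, with its top corners mostly within 2–3 pixels of where a seated relay should appear. That is about as tight as the calibration allows, so I can't rule out a millimetre or two of offset.
- **Lever:** pressing reached z = 0.041 m, the fully-down height, with about 6 N. The force had already dropped to about 0 at z = 0.043 m, which fits the catch pulling it in. After I lifted away, all three cameras showed it still level.
- **Disagreement:** I never read the roughly 8 N peak described for mid-travel. The highest reading on the way down was 2.4 N, because I only read the force at the end of each call.
- **Robot:** the arm was clear of everything and the wrist force read under 1 N when I handed in.

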